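Seat the honing wheel on its keyed spindle and re-arm the unit

TASK

The brown honing wheel has been slipped onto the slanting spindle of the green sharpening unit, but its red tab is still riding on the end of the shaft: turn the wheel by its square hub until the tab drops into the keyway, and see it fully home against its seat. Then press the red plunger beside the wheel all the way down to its stop and let it spring back up. Leave the mallet, the gouges, the strop, the compound bar and the pencil where they are.

Things in the scene. Friction and masses are not known exactly. Their poses are not given: they have to be found in the camera images.
- unit: Fixed green sharpening unit, about 200 x 250 mm on plan, with a deck sloping 30 degrees down towards the robot. Origin: on the bench, below the spindle's foot; z up, -x is its front.
- spindle: Steel spindle of the unit, held from turning by a stiff brake. Origin on its axis, on the flange face (84 mm dia, 8 mm above the deck) where the wheel seats. z: out along the shaft, leaning 30 degrees from vertical towards the unit's front; x: square to the shaft, towards the keyway, whose bearing varies. Shaft 36 mm dia, its end face 62 mm from the origin.
- keyway (a point): Mouth of the keyway, in the shaft's end face: 12 mm from the axis towards spindle +x, 62 mm from the spindle's origin along its z. The keyway is an open slot in the shaft's end, 14 mm wide, 18 mm deep along the shaft, floor painted yellow. With the wheel home the red tab's point meets this point.
- wheel_hub (a point): Point on the axis of the loose honing wheel (0.3 to 0.6 kg), 50 mm above its underside; wheel axes: z out along the bore, x towards the red tab, square to two hub faces. Brown disc 150 mm dia, 24 mm thick, with a square aluminium hub on it, 48 mm across flats, 38 mm tall: hub top 12 mm above this point, disc face 26 mm below. Home, this point is 50 mm from the spindle's origin.
- wheel_tab (a point): Top of the red tab, flush with the hub's top, 12 mm from the wheel's axis. Tab 10 mm wide, 12 mm thick; bore 1.2 mm clear of the shaft all round. At the start the tab rests on the shaft's end (wheel 12 mm proud), 0.5 to 2.3 rad anticlockwise of the keyway seen from above: turn clockwise, in two grasps if far. Light friction; it goes down once within about 0.1 rad, by itself or with a light push.
- plunger_top (a point): Centre of the top of the red plunger head (40 mm dia, 15 mm tall) on the same sloping deck beside the wheel, 118 mm from the spindle's axis; the plunger moves along the spindle's slanting axis. z axis: outward.
- plunger (a joint): Plunger travel in m: 0 up, 0.018 fully down on its stop. Spring: about 2 N at first, 7.5 N at the stop; it comes back up by itself.
- mallet: Bystander: dark turned carver's mallet standing upright beyond the unit, 92 mm dia, 225 mm tall; origin under its centre.
- gouge_wide: Bystander: gouge lying beside the unit, 250 mm long along its x axis, 26 mm thick; origin under its centre.
- gouge_narrow: Bystander: gouge lying beside the unit, 230 mm long along its x axis, 26 mm thick; origin under its centre.
- strop: Bystander: leather-faced board lying on the bench, 260 x 60 x 22 mm; origin under its centre.
- compound_bar: Bystander: green bar of honing compound, 85 x 38 x 30 mm; origin under its centre.
- pencil: Bystander: blue pencil lying in front of the unit, 170 mm long along its x axis, 8 mm thick; origin under its centre.
Things that resemble listed ones, but are neither listed nor needed, are in the scene too. What is meant by the part that bears wheel_hub is not blue or orange, and is the smaller of those in its own colour.

How it is judged:
By the outcome, as a careful person would: the job done as asked, in the order asked, and still so for the second after the job is handed in, with the robot touching nothing.
It also fails if it takes over 58 s, if anything falls off the work surface, if the arm or the gripper's body presses on something with over 40 N, if the wrist force passes 120 N, or if a joint passes its speed limit or range.

ROBOT

A 6-joint arm with a two-finger parallel gripper is mounted at the origin on the work surface. World frame = base frame: x ahead of the robot, y to its left, z up, the work surface at z = 0. Lengths are in m, angles in rad, forces in N, time in s.
With the tool pointing down it reaches from about 0.275 to 0.725 m from the base axis. Payload 15.9 kg.
Tool frame: the origin (TCP) lies at the very end of the fingers, on their centre line; the grasp point (between the pads) lies hold_point_z behind it (hold_point_z is the distance from the TCP to the grasp point, in m); x points along the fingers, y is the direction in which the jaws open and shut, and the axes are right-handed (so a half turn about x gives the same grasp; the last joint's range is limited). The gripper opens to 85 mm and grips with 20 to 120 N. Pads are 22 mm wide; open, the fingers measure 114 mm over their backs; the gripper's body (76 mm by 85 mm) begins 54 mm behind the grasp point. The pads swing forward as they close: fully open they stand 13 mm farther back than shut.
Start: joints at [1.222, 0.213, -0.034, 1.323, 0, 1.571], TCP at [0.171, 0.47, 0.202] pointing down, gripper open.
Joint ranges: [-2.98, 2.98], [-0.74, 1.72], [-1.14, 1.35], [-2.1, 2.04], [-1.57, 1.44], [-3.14, 3.14]. Speed limits (rad/s): [1.89, 1.89, 2.39, 2.57, 3.14, 3.14].

INTERFACE

Orientations are given as a unit quaternion [w, x, y, z].
In Python, from bench import * gives the robot as it stands.
- The arm moves only by the tool drive_tool, never from a script. Its argument "series" is a list of rows, each a list of 3 entries, a list of its own where there are three numbers: the closure in counts, from 0 (fully open) to 255 (shut), then the shift along the tool's x, y, z in m, then the turn, a rotation vector about the tool's x, y, z in degrees. In form: [[hand, [dx, dy, dz], [rx, ry, rz]], ...]. A call has 1 to 12 rows; each row is the pose to reach, as a shift and turn from the pose measured when the call began, along the tool's axes at that moment; what a row does not reach only later rows make up. A row lasts 1/8 s, in which the tool goes at most 62.5 mm and 10.7 degrees, less where a joint would pass 70% of its speed; a pose out of reach is approached as far as the arm can. A call with a gripper value outside its range is refused whole. The fingers move at their own pace and stop on an object; "squeeze" is the grip in N (left out, the last holds). Time passes only in rows, so rows that repeat a pose let the fingers close. It gives the time, the measured TCP pose, the force and the opening at its end, in the units of the state.
- read_state(): the state, without advancing time (a new reading comes with each control period).
- get_image(name): name is "side" or "top" or "wrist"; returns a dict with "img" (384x512x3 uint8, red, green, blue), "range_z" (384x512 float32, m along the optical axis (not along the pixel's ray), 0 where there is no reading), "intrinsics" (3x3 intrinsics, pixels), "world_to_cam" (4x4, takes a point from world to camera coordinates). Camera axes: x right, y up, looking along -z (the intrinsics and any distortion apply to the point x, -y, -z); pixel columns grow to the right and rows downward; lengths in m; the calibration is good to about 2 mm. A picture is of the moment at which its call begins.
- finish_job(): hands the job in, once; it reports no verdict.
The state is a dict: "clock": time; "joint_pos": joint angles; "qd": joint speeds; "joint_torque": joint torques, N m; "tool_pos": TCP position; "tcp_rot": TCP orientation; "force": force on the tool from outside, world axes, zero at the start; "torque": the same for the moment, N m; "grip_width": opening from 0.0 (shut) to 1.0 (fully open).
Only numpy, scipy, OpenCV 4.12 (cv2) and the standard library are available. Lean on these libraries where they do the work, as an engineer would, in place of code of your own. Each camera call takes 0.05 s, during which the arm holds its last target.

## Working session

There is one attempt and no reset: what is moved stays moved. The work goes in short steps, Python scripts to look and compute and a tool call to move; the robot and the scene stay as the last step left them, time stands still between calls to the robot, and variables do not carry over. Pictures are saved under pics/ and viewed, and the job is handed in when it is done.

Besides the shell and the picture viewer there is one more tool, called after ">>>" in YAML: its name, and indented under it one key for each argument. drive_tool: Moves the arm, as the interface text tells. Its arguments: {"type":"object","properties":{"series":{"type":"array","items":{"type":"array"}},"squeeze":{"type":"number"}},"required":["series"]}

```bash
ls; mkdir -p pics; python3 - <<'E'
from bench import *
import cv2,numpy as np
s=read_state(); print(s)
for n in ["side","top","wrist"]:
    d=get_image(n); cv2.imwrite(f"pics/{n}0.png",cv2.cvtColor(d["img"],cv2.COLOR_RGB2BGR))
    np.savez(f"/tmp/{n}0.npz",**d); print(n,d["intrinsics"].tolist(),d["world_to_cam"].round(4).tolist(),(d["range_z"]>0).mean(),[k for k in d])
E
```

```text
pics
{'clock': 0.0, 'joint_pos': array([ 1.22200899e+00,  2.13357439e-01, -3.50847208e-02,  1.32349117e+00,
        2.44789199e-05,  1.57079829e+00]), 'qd': array([ 6.41981133e-04, -5.20413426e-06,  9.88294552e-04,  4.56484546e-05,
       -2.52151422e-04, -8.87149744e-04]), 'joint_torque': array([-8.09664889e-04, -6.86154413e+01,  4.87120414e+01,  1.73565379e-02,
       -1.04609371e-04,  1.80329795e-05]), 'tool_pos': array([0.17074014, 0.46953624, 0.20120537]), 'tcp_rot': array([ 0.69630283,  0.1222971 ,  0.69645937, -0.12308589]), 'force': array([ 0.22664454, -0.18793047, -0.08196593]), 'torque': array([0.0276148 , 0.02638537, 0.03396856]), 'grip_width': 1.0035632016557847}
side [[441.97910070578763, 0.0, 248.75116534200208], [0.0, 441.97910070578763, 183.28450383125477], [0.0, 0.0, 1.0]] [[0.9603, -0.2787, 0.0113, -0.4511], [0.2073, 0.7403, 0.6395, -0.301], [-0.1866, -0.6118, 0.7687, -1.2191], [0.0, 0.0, 0.0, 1.0]] 0.9958038330078125 ['img', 'range_z', 'intrinsics', 'world_to_cam']
top [[366.46727531997107, 0.0, 255.8681659774577], [0.0, 366.46727531997107, 192.55894362370375], [0.0, 0.0, 1.0]] [[0.0191, -0.9998, 0.0074, 0.1006], [0.9955, 0.0197, 0.0931, -0.5222], [-0.0932, 0.0056, 0.9956, -1.3243], [0.0, 0.0, 0.0, 1.0]] 0.9958597819010416 ['img', 'range_z', 'intrinsics', 'world_to_cam']
wrist [[306.763969516392, 0.0, 250.05066249255609], [0.0, 306.763969516392, 189.87377770856065], [0.0, 0.0, 1.0]] [[0.342, 0.9397, -0.0007, -0.4989], [-0.8977, 0.3265, -0.2958, 0.0378], [-0.2777, 0.1018, 0.9552, -0.3794], [0.0, 0.0, 0.0, 1.0]] 0.9958597819010416 ['img', 'range_z', 'intrinsics', 'world_to_cam']
```

View pics/side0.png

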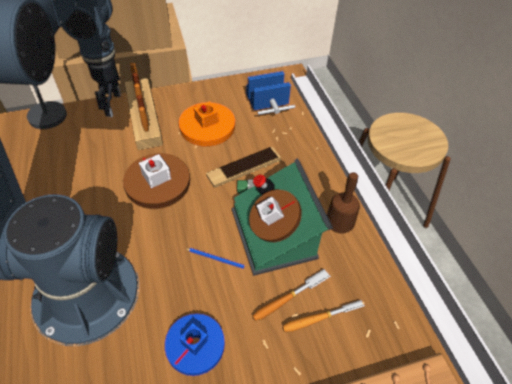

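View pics/top0.png

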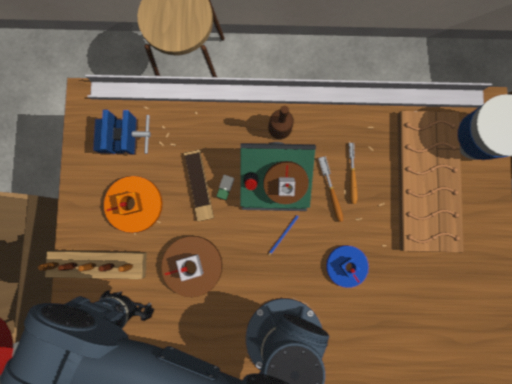

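View pics/wrist0.png

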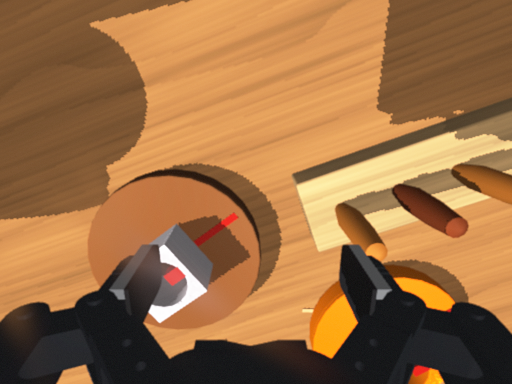

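The unit's wheel is at side (270,213) and top (287,187), and the plunger at side (260,182) and top (250,183). The large brown wheel lying at top (190,265) and the blue and orange ones are decoys. I'll zoom in and fit planes next.

```bash
cat > h.py <<'E'
import numpy as np,cv2
from scipy.spatial.transform import Rotation as R
def load(n): return dict(np.load(n))
def pts(d):
    K=d["intrinsics"];z=d["range_z"];h,w=z.shape
    u,v=np.meshgrid(np.arange(w),np.arange(h))
    P=np.stack([(u-K[0,2])/K[0,0]*z,-(v-K[1,2])/K[1,1]*z,-z],-1)
    T=np.linalg.inv(d["world_to_cam"])
    return P@T[:3,:3].T+T[:3,3]
def ray(d,uv):
    K=d["intrinsics"];T=np.linalg.inv(d["world_to_cam"])
    r=np.array([(uv[0]-K[0,2])/K[0,0],-(uv[1]-K[1,2])/K[1,1],-1.])
    return T[:3,3],T[:3,:3]@r
def onplane(d,uv,n,c):
    o,r=ray(d,uv); return o+r*((c-n@o)/(n@r))
def proj(d,p):
    K=d["intrinsics"];q=d["world_to_cam"][:3,:3]@p+d["world_to_cam"][:3,3]
    return np.array([K[0,0]*q[0]/-q[2]+K[0,2],K[1,1]*-q[1]/-q[2]+K[1,2]])
def fitplane(P):
    P=P.reshape(-1,3)
    for i in range(8):
        c=np.median(P,0) if i==0 else P.mean(0)
        _,s,V=np.linalg.svd(P-c,full_matrices=False);n=V[2]*np.sign(V[2,2])
        e=(P-c)@n; k=np.abs(e)<max(2.5*np.median(np.abs(e)),.001); P=P[k]
    return n,n@c,len(P),e.std()
E
python3 - <<'E'
from h import *
for n,b in [("side",(220,155,130,130)),("top",(230,135,100,90))]:
    d=load(f"/tmp/{n}0.npz");x,y,w,h=b
    im=cv2.cvtColor(d["img"],cv2.COLOR_RGB2BGR)[y:y+h,x:x+w]
    cv2.imwrite(f"pics/{n}0z.png",cv2.resize(im,None,fx=6 if n=="top" else 4.6,fy=6 if n=="top" else 4.6,interpolation=cv2.INTER_NEAREST))
    hsv=cv2.cvtColor(d["img"],cv2.COLOR_RGB2HSV)
    P=pts(d)
    roi=np.zeros(hsv.shape[:2],bool);roi[y:y+h,x:x+w]=1
    H,S,V=hsv[...,0].astype(int),hsv[...,1],hsv[...,2]
    g=roi&(H>55)&(H<90)&(S>80)&(P[...,2]>.03)
    br=roi&((H<12))&(S>60)&(S<220)&(P[...,2]>.05)
    wh=roi&(S<40)&(V>130)&(P[...,2]>.05)
    red=roi&((H<5)|(H>174))&(S>190)&(P[...,2]>.04)
    for nm,m in [("g",g),("br",br),("wh",wh)]:
        print(n,nm,m.sum(),*[np.round(q,4) if not isinstance(q,int) else q for q in fitplane(P[m])], np.round(np.median(P[m],0),3))
    nl,l,st,ce=cv2.connectedComponentsWithStats(red.astype(np.uint8))
    for i in range(1,nl): print("red",st[i],ce[i].round(1),np.median(P[l==i],0).round(4))
E
```

```text
side g 3783 [-5.028e-01 -6.000e-04  8.644e-01] -0.1856 2406 0.0014 [ 0.588 -0.024  0.104]
side br 831 [0.3136 0.2328 0.9206] 0.3381 415 0.0109 [0.73  0.015 0.133]
side wh 424 [ 0.9687 -0.019   0.2475] 0.5538 424 0.0156 [0.527 0.007 0.173]
red [254 175  12  12 103] [259.1 180.1] [0.5347 0.1255 0.1649]
red [290 202   4   3   4] [291.5 202.8] [0.5924 0.0135 0.1808]
red [270 205   3   3   5] [271. 206.] [0.5323 0.0106 0.191 ]
red [282 204   7   5  11] [285.4 206.1] [0.5771 0.0131 0.1713]
top g 2230 [-5.040e-01 -8.000e-04  8.637e-01] -0.1848 1358 0.0015 [0.601 0.083 0.137]
top br 245 [-0.4609 -0.1106  0.8805] -0.1141 133 0.0018 [0.545 0.029 0.165]
top wh 147 [0.7182 0.6957 0.0144] 0.3904 105 0.0093 [0.523 0.016 0.178]
red [287 167   1   1   1] [287. 167.] [0.5913 0.0115 0.1819]
red [286 173   1   1   1] [286. 173.] [0.5735 0.0133 0.1683]
red [245 179  12  10  94] [250.6 183.5] [0.5375 0.1284 0.168 ]
red [287 185   1   1   1] [287. 185.] [0.5307 0.0119 0.1939]
```

```bash
echo
```

```text
(no output)
```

View pics/side0z.png

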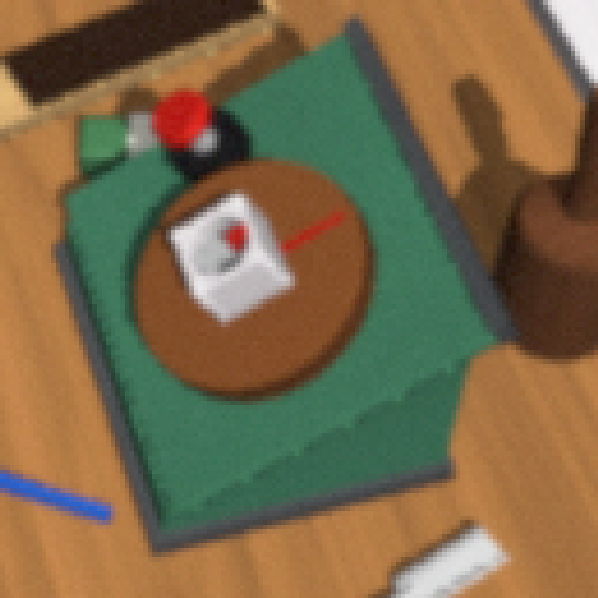

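View pics/top0z.png

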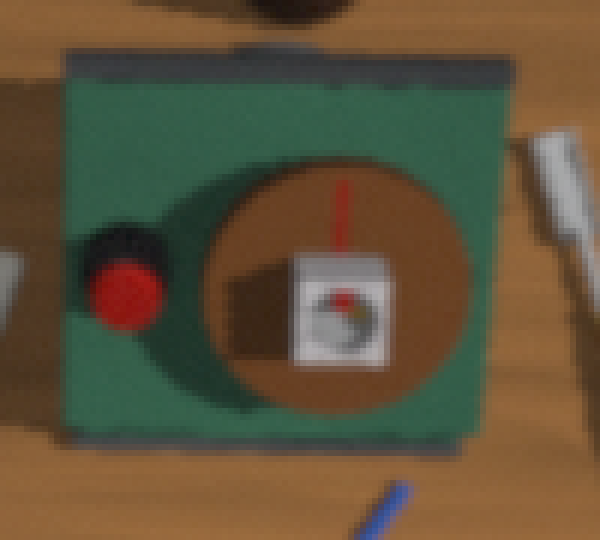

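```bash
python3 - <<'E'
from h import *
n=np.array([-.5,0,.866]);
S=load("/tmp/side0.npz");T=load("/tmp/top0.npz");W=load("/tmp/wrist0.npz")
def tri(u1,u2):
    o1,r1=ray(S,u1);o2,r2=ray(T,u2)
    A=np.stack([r1,-r2],1);t=np.linalg.lstsq(A,o2-o1,rcond=None)[0]
    a,b=o1+r1*t[0],o2+r2*t[1]; return (a+b)/2,np.linalg.norm(a-b)
us=np.array((222,245))/4.6+(220,155)-.4; ut=np.array((342,313))/6+(230,135)-.4
p,e=tri(us,ut);print("hubtop tri",p.round(4),e.round(4),"h above deck",n@p+.185)
us=np.array((184,118))/4.6+(220,155)-.4; ut=np.array((126,296))/6+(230,135)-.4
q,e=tri(us,ut);print("plunger top",q.round(4),e.round(4),"h",n@q+.185)
for nm,d,u in [("S",S,(184/4.6+220-.4,118/4.6+155-.4)),("T",T,(126/6+229.6,296/6+134.6))]: 
    P=pts(d); print("depth",P[int(round(u[1])),int(round(u[0]))].round(4))
# camera in tool
tc=np.array([0.17074,.469536,.201205]);Rt=R.from_quat([0.6963,.1223,.69646,-.12309],scalar_first=True).as_matrix()
print(Rt.round(3))
C=np.linalg.inv(W["world_to_cam"]);print("cam pos tool",(Rt.T@(C[:3,3]-tc)).round(4));print((Rt.T@C[:3,:3]).round(3))
E
```

```text
hubtop tri [0.5253 0.0123 0.1832] 0.0017 h above deck 0.08102445323985544
plunger top [0.5368 0.1293 0.1603] 0.0022 h 0.055422467764926875
depth [0.5378 0.1253 0.1659]
depth [0.5345 0.1281 0.17  ]
[[-0.     0.342  0.94 ]
 [-0.001  0.94  -0.342]
 [-1.    -0.001 -0.   ]]
cam pos tool [-0.172  -0.0007 -0.076 ]
[[-0.     0.296 -0.955]
 [ 1.     0.    -0.   ]
 [ 0.    -0.955 -0.296]]
```

```bash
cat >> h.py <<'E'
def delta(s,tp,tR):
    Rm=R.from_quat(s["tcp_rot"],scalar_first=True)
    return (Rm.inv().apply(tp-s["tool_pos"])*1000).round(1),np.degrees((Rm.inv()*R.from_matrix(tR)).as_rotvec()).round(2)
N=np.array([-.5,0,np.sqrt(.75)])
U=np.array([np.sqrt(.75),0,.5]) # upslope
def Rtool(psi,n=N):
    # x=-n; z = -Y rotated clockwise seen from above (about -n) by psi deg
    X=-n;Z=np.array([0,-1.,0]);Y=np.cross(Z,X)
    return R.from_rotvec(np.radians(psi)*X).as_matrix()@np.stack([X,Y,Z],1)
E
python3 - <<'E'
import bench
print([k for k in dir(bench) if not k.startswith('__')]); print(getattr(bench,'hold_point_z',None))
from bench import *
from h import *
s=read_state()
hub=np.array([.5255,.0123,.184])
print(delta(s,hub+.07*N,Rtool(0)))
E
```

```text
['PlanningError', 'finish_job', 'get_image', 'hold_point_z', 'read_state']
0.0187
(array([ -43. , -320.6,  456.8]), array([ 68.34, -18.28,  26.18]))
```

>>> drive_tool:
  series:
    - [0, [-0.043, -0.32, 0.457], [68.3, -18.3, 26.2]]
    - [0, [-0.043, -0.32, 0.457], [68.3, -18.3, 26.2]]
    - [0, [-0.043, -0.32, 0.457], [68.3, -18.3, 26.2]]
    - [0, [-0.043, -0.32, 0.457], [68.3, -18.3, 26.2]]
    - [0, [-0.043, -0.32, 0.457], [68.3, -18.3, 26.2]]
    - [0, [-0.043, -0.32, 0.457], [68.3, -18.3, 26.2]]
    - [0, [-0.043, -0.32, 0.457], [68.3, -18.3, 26.2]]
    - [0, [-0.043, -0.32, 0.457], [68.3, -18.3, 26.2]]
    - [0, [-0.043, -0.32, 0.457], [68.3, -18.3, 26.2]]
    - [0, [-0.043, -0.32, 0.457], [68.3, -18.3, 26.2]]
    - [0, [-0.043, -0.32, 0.457], [68.3, -18.3, 26.2]]
    - [0, [-0.043, -0.32, 0.457], [68.3, -18.3, 26.2]]

```text
clock: 1.65
tool_pos: [0.4904, 0.0132, 0.2443]
tcp_rot: [0.613, 0.612, 0.354, -0.353]
force: [-0.7, 0.3, 0.5]
grip_width: 1.0
```

```bash
python3 - <<'E'
from bench import *
from h import *
s=read_state(); print(s["clock"],s["tool_pos"],s["joint_pos"].round(3),s["force"].round(1))
print(R.from_quat(s["tcp_rot"],scalar_first=True).as_matrix().round(3))
d=get_image("wrist"); np.savez("/tmp/w1.npz",**d)
cv2.imwrite("pics/w1.png",cv2.cvtColor(d["img"],cv2.COLOR_RGB2BGR))
E
```

```text
1.65 [0.49044042 0.01317082 0.24430257] [ 0.041 -0.31  -0.583  0.775 -0.02   1.606] [-0.7  0.3  0.5]
[[ 0.5    0.866  0.001]
 [ 0.     0.001 -1.   ]
 [-0.866  0.5    0.   ]]
```

View pics/w1.png

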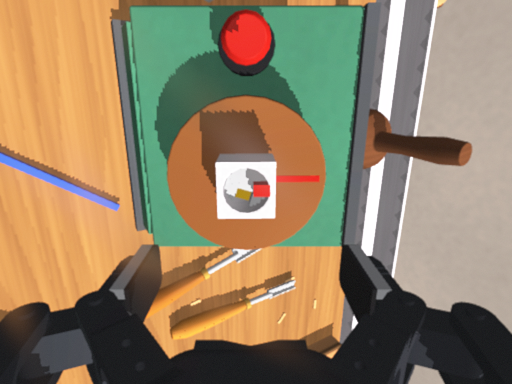

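```bash
python3 - <<'E'
from h import *
d=load("/tmp/w1.npz")
im=cv2.cvtColor(d["img"],cv2.COLOR_RGB2BGR)[145:230,205:295]
cv2.imwrite("pics/w1z.png",cv2.resize(im,None,fx=7,fy=7,interpolation=cv2.INTER_NEAREST))
P=pts(d);hsv=cv2.cvtColor(d["img"],cv2.COLOR_RGB2HSV);H,S,V=[hsv[...,i].astype(int) for i in range(3)]
roi=np.zeros(H.shape,bool);roi[140:235,200:300]=1
h=P@N
wh=roi&(S<30)&(V>200); 
print(fitplane(P[wh]))
for nm,m in [("white",wh),("red",roi&((H<5)|(H>174))&(S>190)),("yel",roi&(H>18)&(H<32)&(S>120))]:
    nl,l,st,ce=cv2.connectedComponentsWithStats(m.astype(np.uint8))
    for i in range(1,nl):
        if st[i][4]>8: print(nm,st[i],ce[i].round(1),np.median(P[l==i],0).round(4),"h",np.median(h[l==i]).round(4),cv2.minAreaRect(np.argwhere(l==i)[:,::-1].astype(np.float32)) )
g=(H>55)&(H<90)&(S>80)&(h>-.2); print("deck",fitplane(P[g]))
br=(H<14)&(S>120)&(V>60)&(h>-.17)&(h<-.11);br[:90]=0;br[:,:160]=0;br[:,330:]=0;br[260:]=0;print("disc",fitplane(P[br]),br.sum())
pl=np.zeros_like(roi);pl[0:80,210:285]=1;pl&=((H<5)|(H>174))&(S>190); print("plunger",np.median(P[pl],0),fitplane(P[pl]))
E
```

```text
(array([-0.49490307, -0.0019635 ,  0.86894597]), np.float64(-0.09813610393179611), 1307, np.float64(0.0004901225380201331))
white [ 215  162   61   57 2195] [243.1 187.5] [0.5198 0.0166 0.1766] h -0.1016 ((245.0, 189.99998474121094), (59.99999237060547, 55.99999237060547), -0.0)
red [283 176  17   6  87] [292.1 178.4] [0.5767 0.0139 0.1723] h -0.1388 ((291.0, 178.5), (5.0, 16.0), 90.0)
red [254 185  15  11 145] [260.6 190.6] [0.5307 0.0133 0.1895] h -0.1014 ((261.0, 190.0), (10.0, 14.0), 90.0)
yel [236 189  15  11 117] [243.  194.1] [0.5323 0.001  0.1572] h -0.1302 ((243.02833557128906, 194.1509246826172), (13.873414993286133, 8.241633415222168), 15.945395469665527)
deck (array([-0.49921699, -0.00107494,  0.86647633]), np.float64(-0.1828243180560174), 22688, np.float64(0.0005172416995216797))
disc (array([-4.94394915e-01,  7.34487754e-04,  8.69237096e-01]), np.float64(-0.13569583460197743), 12145, np.float64(0.0004969948022894685)) 14291
plunger [0.531968   0.13086867 0.16437294] (array([-0.5012907 , -0.00459034,  0.86526676]), np.float64(-0.1246866254616251), 1397, np.float64(0.0005320675086686939))
```

View pics/w1z.png

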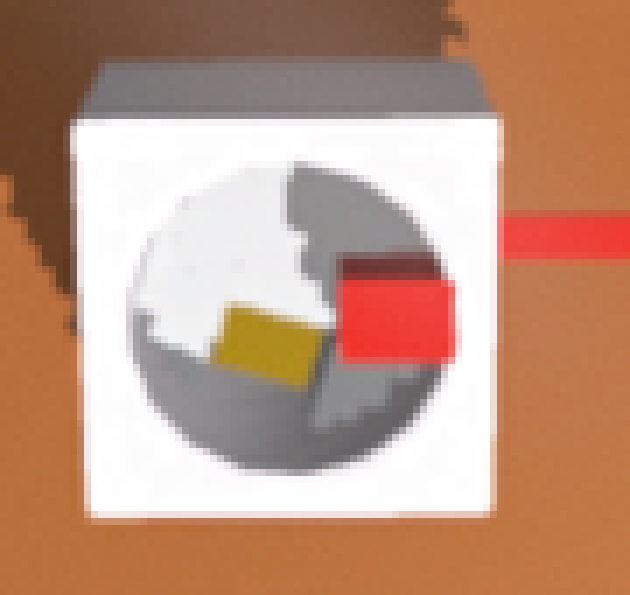

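```bash
python3 - <<'E'
from h import *
d=load("/tmp/w1.npz")
D=-.1828
f=lambda x,y:np.array((x,y))/7+(205,145)-.5
def pl(c,h): 
    p=onplane(d,f(*c),N,D+h); return np.array([p@U,p[1]]),p   # (upslope, Y)
hc=[pl(c,.082) for c in [(72,118),(502,118),(495,518),(86,520)]]
c2=np.mean([a for a,_ in hc],0);c3=np.mean([b for _,b in hc],0)
print("hub centre",c2,c3.round(4))
for i in range(4): e=hc[(i+1)%4][0]-hc[i][0]; print(np.linalg.norm(e).round(4),np.degrees(np.arctan2(e[1],e[0])).round(1))
tab=np.mean([pl(c,.082)[0] for c in [(340,280),(455,280),(455,363),(342,362)]],0)-c2
print("tab",tab*1e3,np.degrees(np.arctan2(tab[1],tab[0])))
l=[pl(c,.0472)[0] for c in [(502,235),(630,237)]]; e=l[1]-l[0]; print("line dir",np.degrees(np.arctan2(e[1],e[0])),(l[0]-c2)*1e3)
k=[pl(c,.052)[0] for c in [(232,303),(328,328),(308,388),(211,357)]]
for a,b in [(0,3),(1,2),(1,0),(2,3)]:
    e=k[b]-k[a]; print("key edge",np.linalg.norm(e)*1e3,np.degrees(np.arctan2(e[1],e[0])))
kc=np.mean(k,0)-c2;print("key centre",kc*1e3)
# plunger
im=d["img"];hsv=cv2.cvtColor(im,cv2.COLOR_RGB2HSV);H,S=hsv[...,0].astype(int),hsv[...,1]
m=((H<5)|(H>174))&(S>190);m[85:]=0;m[:,:205]=0;m[:,290:]=0
c,_=cv2.findContours(m.astype(np.uint8),0,1);c=max(c,key=cv2.contourArea);print(cv2.fitEllipse(c))
E
```

```text
hub centre [0.54262929 0.01330386] [0.5203 0.0133 0.184 ]
0.0488 0.0
0.0489 -89.5
0.0492 -179.7
0.0492 90.0
tab [12.75760398  0.35023716] 1.5725580050818753
line dir -0.9017025330030005 [27.66417078  1.46143883]
key edge 7.984769013085253 -111.00919029024635
key edge 8.757186527314648 -107.5614594999085
key edge 13.04562335167102 164.75757707162055
key edge 13.517608035815762 161.34069965740008
key centre [ -2.98607793 -12.1514916 ]
((245.83236694335938, 37.41421127319336), (48.82577133178711, 53.99530792236328), 178.6359405517578)
```

>>> drive_tool:
  series:
    - [0, [0, 0, 0], [10, 0, 0]]

```text
clock: 1.82
tool_pos: [0.4901, 0.0145, 0.2444]
tcp_rot: [0.556, 0.664, 0.322, -0.383]
force: [-0.6, -0.4, -1.0]
grip_width: 1.002
```

```bash
python3 - <<'E'
from bench import *
from h import *
s=read_state(); print(s["clock"],s["joint_pos"].round(3))
hub=np.array([.5203,.0133,.184])
for psi in (0,-90): print(psi,delta(s,hub-.032*N,Rtool(psi)),delta(s,hub+.03*N,Rtool(psi)))
E
```

```text
1.825 [ 0.044 -0.311 -0.583  0.775 -0.02   1.784]
0 (array([99.4, -3.7,  2. ]), array([-10.01,  -0.09,   0.  ])) (array([37.4, -3.7,  2. ]), array([-10.01,  -0.09,   0.  ]))
-90 (array([99.4, -3.7,  2. ]), array([-1.0001e+02, -7.0000e-02, -7.0000e-02])) (array([37.4, -3.7,  2. ]), array([-1.0001e+02, -7.0000e-02, -7.0000e-02]))
```

>>> drive_tool:
  series:
    - [0, [0.02, -0.0037, 0.002], [-100, 0, 0]]
    - [0, [0.02, -0.0037, 0.002], [-100, 0, 0]]
    - [0, [0.02, -0.0037, 0.002], [-100, 0, 0]]
    - [0, [0.02, -0.0037, 0.002], [-100, 0, 0]]
    - [0, [0.02, -0.0037, 0.002], [-100, 0, 0]]
    - [0, [0.02, -0.0037, 0.002], [-100, 0, 0]]
    - [0, [0.02, -0.0037, 0.002], [-100, 0, 0]]
    - [0, [0.02, -0.0037, 0.002], [-100, 0, 0]]
    - [0, [0.02, -0.0037, 0.002], [-100, 0, 0]]
    - [0, [0.02, -0.0037, 0.002], [-100, 0, 0]]
    - [0, [0.02, -0.0037, 0.002], [-100, 0, 0]]

```text
clock: 3.2
tool_pos: [0.4963, 0.0142, 0.2251]
tcp_rot: [0.866, 0.0, 0.5, 0.001]
force: [0.4, -0.7, -0.2]
grip_width: 0.998
```

```bash
python3 - <<'E'
from bench import *
from h import *
s=read_state(); print(s["clock"],s["joint_pos"].round(3))
d=get_image("wrist"); np.savez("/tmp/w2.npz",**d)
im=cv2.cvtColor(d["img"],cv2.COLOR_RGB2BGR)
cv2.imwrite("pics/w2.png",im)
hub=np.array([.5203,.0133,.184])
print(proj(d,hub))
print(delta(s,hub-.032*N,Rtool(-90)))
cv2.imwrite("pics/w2z.png",cv2.resize(im[160:280,190:310],None,fx=5,fy=5,interpolation=cv2.INTER_NEAREST))
E
```

```text
3.2 [ 0.041 -0.291 -0.62   0.719 -0.018  0.035]
[249.45198315 200.47394225]
(array([79.6, -1.1,  0.2]), array([ 0.04,  0.01, -0.14]))
```

View pics/w2.png

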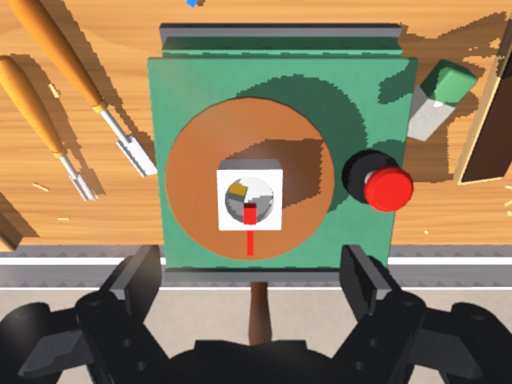

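View pics/w2z.png

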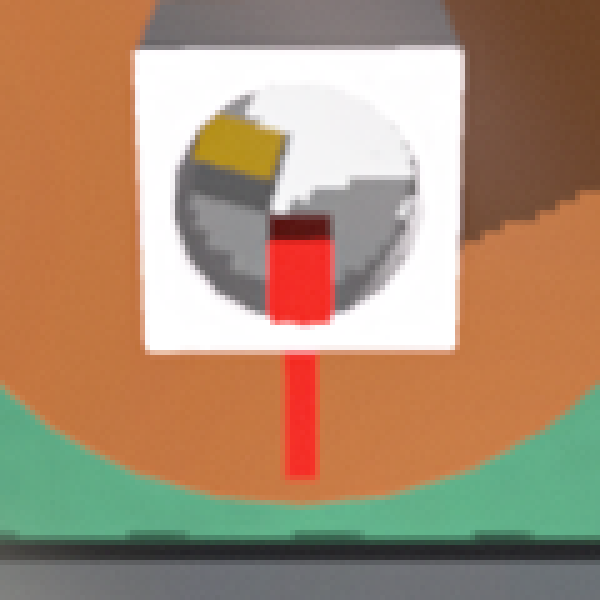

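```bash
python3 - <<'E'
from h import *
d=load("/tmp/w2.npz")
D=-.1828
f=lambda x,y:np.array((x,y))/5+(190,160)-.5
def pl(c,h): 
    p=onplane(d,f(*c),N,D+h); return np.array([p@U,p[1]])
hc=[pl(c,.082) for c in [(133,48),(464,46),(457,352),(145,352)]]
c2=np.mean(hc,0);print(c2, (c2[0]*U+c2[1]*np.array([0,1,0])+(D+.082)*N).round(4))
for i in range(4): e=hc[(i+1)%4]-hc[i]; print(np.linalg.norm(e).round(4),np.degrees(np.arctan2(e[1],e[0])).round(1))
k=[pl(c,.052) for c in [(218,112),(291,133),(272,181),(193,158)]]
for a,b in [(0,3),(1,2),(1,0),(2,3)]:
    e=k[b]-k[a]; print("key edge",np.linalg.norm(e)*1e3,np.degrees(np.arctan2(e[1],e[0])))
k=[pl(c,.070) for c in [(270,212),(293,140)]]; e=k[1]-k[0]; print("top slot edge",np.degrees(np.arctan2(e[1],e[0])))
E
```

```text
[0.54249279 0.01330974] [0.5202 0.0133 0.184 ]
0.0486 90.3
0.049 0.5
0.0488 -90.1
0.0487 -179.7
key edge 9.260570062506556 -28.34685806242256
key edge 9.186146390084195 -20.88897323808504
key edge 12.88108497037517 -106.7440587094376
key edge 14.079948605115051 -107.11349478471101
top slot edge 162.9043658184242
```

>>> drive_tool:
  series:
    - [0, [0.04, -0.001, 0.0], [0, 0, 0]]
    - [0, [0.07, -0.001, 0.0], [0, 0, 0]]
    - [0, [0.0795, -0.001, 0.0], [0, 0, 0]]
    - [0, [0.0795, -0.001, 0.0], [0, 0, 0]]

```text
clock: 3.75
tool_pos: [0.5359, 0.0134, 0.1562]
tcp_rot: [0.866, 0.001, 0.5, 0.001]
force: [-0.9, -0.0, 0.9]
grip_width: 1.002
```

>>> drive_tool:
  series:
    - [160, [0, 0, 0], [0, 0, 0]]
    - [160, [0, 0, 0], [0, 0, 0]]
    - [160, [0, 0, 0], [0, 0, 0]]
    - [160, [0, 0, 0], [0, 0, 0]]
    - [160, [0, 0, 0], [0, 0, 0]]
    - [160, [0, 0, 0], [0, 0, 0]]
  squeeze: 35

```text
clock: 4.5
tool_pos: [0.5362, 0.0135, 0.1574]
tcp_rot: [0.866, 0.001, 0.5, 0.001]
force: [-10.4, 0.5, 12.7]
grip_width: 0.372
```

```bash
python3 - <<'E'
from bench import *
from h import *
s=read_state(); print({k:np.round(v,3) for k,v in s.items()})
hub=np.array([.5203,.0133,.184])
print(delta(s,hub-.032*N,Rtool(-90)))
d=get_image("wrist"); np.savez("/tmp/w3.npz",**d)
cv2.imwrite("pics/w3.png",cv2.cvtColor(d["img"],cv2.COLOR_RGB2BGR))
E
```

```text
{'clock': np.float64(4.5), 'joint_pos': array([ 0.035, -0.16 , -0.703,  0.503, -0.015,  0.031]), 'qd': array([ 0.001,  0.   , -0.   ,  0.002,  0.001,  0.002]), 'joint_torque': array([-2.5700e-01, -3.1763e+01,  5.0692e+01, -8.4210e+00, -1.8600e-01,
       -5.0000e-03]), 'tool_pos': array([0.536, 0.013, 0.157]), 'tcp_rot': array([0.866, 0.001, 0.5  , 0.001]), 'force': array([-10.422,   0.499,  12.689]), 'torque': array([0.016, 0.911, 0.026]), 'grip_width': np.float64(0.372)}
(array([ 1. , -0.2, -0.5]), array([-0.05,  0.07, -0.15]))
```

View pics/w3.png

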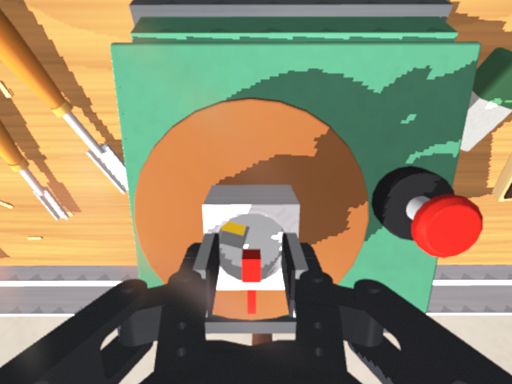

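```bash
python3 - <<'E'
from bench import *
from h import *
d=load("/tmp/w3.npz")
im=cv2.cvtColor(d["img"],cv2.COLOR_RGB2BGR)
cv2.imwrite("pics/w3z.png",cv2.resize(im[175:345,170:330],None,fx=3.5,fy=3.5,interpolation=cv2.INTER_CUBIC))
P=pts(d)
for v,u in [(240,212),(240,290),(262,215),(262,288),(275,213),(275,290),(300,200),(210,250),(285,235),(285,250),(220,250)]:
    p=P[v,u]; print((u,v),p.round(4),"h",round(p@N+.1828,4),"up,y rel",((p@U-.5425)*1e3).round(1),((p[1]-.0133)*1e3).round(1))
d=get_image("side"); np.savez("/tmp/s3.npz",**d)
cv2.imwrite("pics/s3.png",cv2.resize(cv2.cvtColor(d["img"],cv2.COLOR_RGB2BGR)[120:270,190:340],None,fx=3.8,fy=3.8,interpolation=cv2.INTER_CUBIC))
E
```

```text
(212, 240) [ 0.505  -0.005   0.1881] h 0.0932 up,y rel -11.1 -18.3
(290, 240) [0.5061 0.0316 0.1875] h 0.0921 up,y rel -10.4 18.3
(215, 262) [ 0.5079 -0.0031  0.198 ] h 0.1003 up,y rel -3.7 -16.4
(288, 262) [0.5013 0.029  0.2018] h 0.1069 up,y rel -7.4 15.7
(213, 275) [ 0.5047 -0.0031  0.206 ] h 0.1088 up,y rel -2.4 -16.4
(290, 275) [0.4984 0.0289 0.2093] h 0.1149 up,y rel -6.2 15.6
(200, 300) [ 0.4812 -0.0036  0.2269] h 0.1387 up,y rel -12.3 -16.9
(250, 210) [0.5021 0.0128 0.1726] h 0.0812 up,y rel -21.4 -0.5
(235, 285) [0.5389 0.0047 0.1942] h 0.0816 up,y rel 21.3 -8.6
(250, 285) [0.5386 0.0128 0.1944] h 0.0818 up,y rel 21.2 -0.5
(250, 220) [0.5173 0.0128 0.1673] h 0.069 up,y rel -10.9 -0.5
```

View pics/w3z.png

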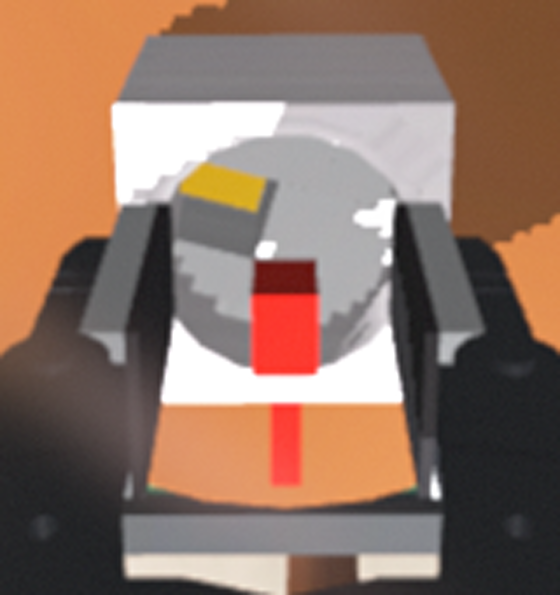

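View pics/s3.png

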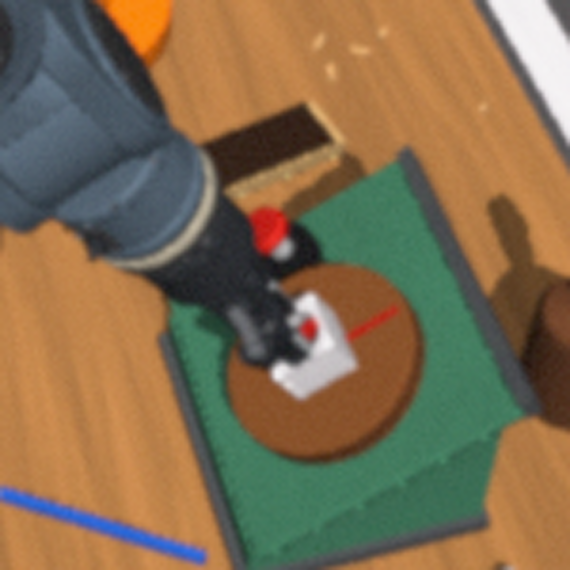

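```bash
python3 - <<'E'
from bench import *
from h import *
for nm,tp,psi in [("w2",[.4963,.0142,.2251],-90),("w3",[.5362,.0135,.1574],-90)]:
    d=load(f"/tmp/{nm}.npz");P=pts(d);Rt=Rtool(psi)
    Q=(P-np.array(tp))@Rt*1000
    print(nm,"tcp->",proj(d,np.array(tp)))
    m=(d["range_z"]<.26)&(d["range_z"]>0)
    far=Q[...,0].copy();far[~m]=-999
    ii=np.argsort(far.ravel())[::-1][:4000:300]
    for i in ii: v,u=divmod(i,512);print((u,v),Q[v,u].round(1),d["img"][v,u])
    for dx in (0,-15,-30,-45): print(dx,[proj(d,np.array(tp)+Rt@np.array([dx/1e3,y,-.011])).round(0).tolist() for y in (-.042,-.016,.016,.042)])
E
```

```text
w2 tcp-> [251.00576424 225.80680106]
(np.int64(264), np.int64(97)) [ 96.   11.3 -74.5] [50 74 57]
(np.int64(288), np.int64(135)) [ 87.   31.5 -44.1] [195 120  66]
(np.int64(285), np.int64(110)) [ 86.7  28.2 -64.4] [196 120  68]
(np.int64(226), np.int64(145)) [ 86.5 -20.6 -35.8] [196 125  79]
(np.int64(203), np.int64(117)) [ 86.4 -39.  -58.9] [191 129  82]
(np.int64(297), np.int64(144)) [ 86.3  39.2 -36.7] [106  66  40]
(np.int64(213), np.int64(135)) [ 86.2 -31.3 -44.2] [193 123  76]
(np.int64(282), np.int64(140)) [ 86.1  26.5 -40.1] [112  69  42]
(np.int64(264), np.int64(139)) [ 86.   11.3 -40.9] [177 111  69]
(np.int64(311), np.int64(149)) [ 85.9  51.2 -32.5] [107  67  41]
(np.int64(268), np.int64(107)) [ 85.8  14.2 -66.8] [199 123  70]
(np.int64(287), np.int64(118)) [ 85.7  30.  -58.1] [196 121  67]
(np.int64(305), np.int64(143)) [ 85.6  45.8 -37.6] [108  68  42]
(np.int64(290), np.int64(147)) [ 85.5  33.3 -34.2] [108  68  43]
0 [[181.0, 209.0], [224.0, 209.0], [278.0, 209.0], [321.0, 209.0]]
-15 [[175.0, 219.0], [222.0, 219.0], [280.0, 219.0], [327.0, 218.0]]
-30 [[168.0, 230.0], 
[... 661 characters left out ...]
5.7 -130.8] [165 116  72]
(np.int64(125), np.int64(27)) [ 107.9 -102.6 -129.4] [249 194 114]
(np.int64(102), np.int64(25)) [ 107.3 -120.9 -130.8] [249 195 115]
(np.int64(80), np.int64(25)) [ 106.7 -138.5 -130.7] [247 187 110]
(np.int64(133), np.int64(21)) [ 106.1  -94.9 -133.4] [203 164 139]
(np.int64(124), np.int64(18)) [ 105.6 -101.7 -135.5] [251 200 118]
(np.int64(503), np.int64(22)) [ 105.   204.8 -132.3] [164 114  69]
0 [[181.0, 209.0], [224.0, 209.0], [278.0, 209.0], [321.0, 209.0]]
-15 [[175.0, 219.0], [222.0, 219.0], [280.0, 219.0], [327.0, 218.0]]
-30 [[168.0, 230.0], [220.0, 230.0], [283.0, 230.0], [334.0, 230.0]]
-45 [[160.0, 244.0], [217.0, 244.0], [286.0, 244.0], [343.0, 244.0]]
```

```bash
python3 - <<'E'
from bench import *
from h import *
for nm,tp,psi,cols in [("w2",[.4963,.0142,.2251],-90,(145,155,345,352)),("w3",[.5362,.0135,.1574],-90,(207,213,291,297))]:
    d=load(f"/tmp/{nm}.npz");P=pts(d);Rt=Rtool(psi)
    Q=(P-np.array(tp))@Rt*1000
    for u in cols:
        print(nm,u,[(v,Q[v,u].round(0).tolist()) for v in range(226,262,3)])
# start view by side camera
s=load("/tmp/side0.npz"); tp=np.array([.1707,.4695,.2012]); print("tcp in side0",proj(s,tp),"30mm up",proj(s,tp+[0,0,.03]))
t=load("/tmp/top0.npz");print("tcp in top0",proj(t,tp))
cv2.imwrite("pics/s0g.png",cv2.resize(cv2.cvtColor(s["img"],cv2.COLOR_RGB2BGR)[30:150,50:170],None,fx=5,fy=5,interpolation=cv2.INTER_CUBIC))
E
```

```text
w2 145 [(226, [351.0, -194.0, 156.0]), (229, [356.0, -197.0, 164.0]), (232, [360.0, -199.0, 172.0]), (235, [366.0, -201.0, 181.0]), (238, [371.0, -204.0, 190.0]), (241, [377.0, -207.0, 199.0]), (244, [-45.0, -49.0, -11.0]), (247, [-49.0, -48.0, -11.0]), (250, [-52.0, -46.0, -12.0]), (253, [-54.0, -46.0, -12.0]), (256, [-58.0, -45.0, -12.0]), (259, [-60.0, -44.0, -12.0])]
w2 155 [(226, [352.0, -176.0, 156.0]), (229, [356.0, -178.0, 164.0]), (232, [361.0, -180.0, 173.0]), (235, [366.0, -182.0, 181.0]), (238, [372.0, -185.0, 191.0]), (241, [375.0, -187.0, 199.0]), (244, [-47.0, -44.0, -12.0]), (247, [-48.0, -43.0, -11.0]), (250, [-49.0, -43.0, -10.0]), (253, [-50.0, -43.0, -9.0]), (256, [-50.0, -43.0, -7.0]), (259, [-50.0, -43.0, -6.0])]
w2 345 [(226, [131.0, 102.0, 59.0]), (229, [130.0, 102.0, 62.0]), (232, [131.0, 102.0, 65.0]), (235, [129.0, 102.0, 68.0]), (238, [130.0, 103.0, 72.0]), (241, [131.0, 104.0, 76.0]), (244, [-46.0, 42.0, -11.0]), (247, [-50.0, 41.0, -12.0]), (250, [-49.0, 42.0, -10.0]), (253, [-49.0, 42.0, -8.0]), (256, [-48.0, 42.0, -7.0]), (259, [-49.0, 42.0, -5.0])]
w2
[... 1217 characters left out ...]
, [-40.0, 19.0, -11.0]), (241, [-45.0, 18.0, -12.0]), (244, [-46.0, 18.0, -11.0]), (247, [-49.0, 17.0, -12.0]), (250, [-52.0, 17.0, -12.0]), (253, [-54.0, 17.0, -11.0]), (256, [-57.0, 16.0, -12.0]), (259, [-59.0, 16.0, -11.0])]
w3 297 [(226, [-30.0, 23.0, -13.0]), (229, [-30.0, 23.0, -11.0]), (232, [-30.0, 23.0, -10.0]), (235, [-38.0, 22.0, -12.0]), (238, [-41.0, 21.0, -12.0]), (241, [-44.0, 21.0, -12.0]), (244, [-47.0, 21.0, -12.0]), (247, [-49.0, 20.0, -12.0]), (250, [-51.0, 20.0, -11.0]), (253, [-56.0, 19.0, -12.0]), (256, [-57.0, 19.0, -11.0]), (259, [-60.0, 19.0, -12.0])]
tcp in side0 [115.93980218 115.97883964] 30mm up [113.79819169 108.60507877]
tcp in top0 [138.55873343 297.07854439]
```

View pics/s0g.png

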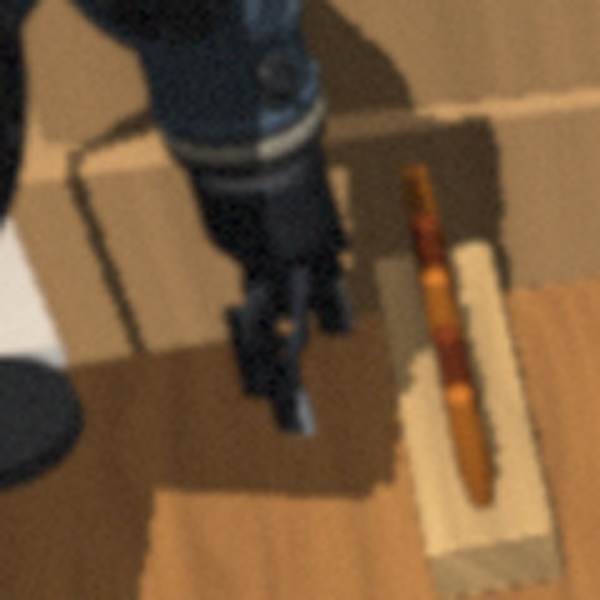

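>>> drive_tool:
  series:
    - [0, [-0.006, 0, 0], [0, 0, 0]]
    - [0, [-0.02, 0, 0], [0, 0, 0]]
    - [0, [-0.02, 0, 0], [0, 0, 0]]
    - [0, [-0.02, 0, 0], [0, 0, 0]]
    - [0, [-0.02, 0, 0], [0, 0, 0]]
    - [0, [-0.02, 0, 0], [0, 0, 0]]

```text
clock: 5.35
tool_pos: [0.5261, 0.0134, 0.1742]
tcp_rot: [0.866, 0.001, 0.5, 0.001]
force: [-0.4, -0.0, 0.6]
grip_width: 1.0
```

```bash
python3 - <<'E'
from bench import *
from h import *
s=read_state(); print({k:np.round(v,3) for k,v in s.items()})
hub=np.array([.5203,.0133,.184])
print(delta(s,hub-.067*N,Rtool(-90)))
d=get_image("wrist"); np.savez("/tmp/w4.npz",**d)
cv2.imwrite("pics/w4.png",cv2.cvtColor(d["img"],cv2.COLOR_RGB2BGR)); print(proj(d,hub))
E
```

```text
{'clock': np.float64(5.35), 'joint_pos': array([ 0.035, -0.196, -0.685,  0.558, -0.015,  0.032]), 'qd': array([-0.001, -0.001,  0.001,  0.003,  0.002,  0.   ]), 'joint_torque': array([-2.0000e-03, -3.5482e+01,  5.3685e+01, -7.3330e+00, -6.6000e-02,
        0.0000e+00]), 'tool_pos': array([0.526, 0.013, 0.174]), 'tcp_rot': array([0.866, 0.001, 0.5  , 0.001]), 'force': array([-0.365, -0.027,  0.629]), 'torque': array([ 0.016,  0.428, -0.031]), 'grip_width': np.float64(1.0)}
(array([55.7, -0.2, -0.2]), array([-0.05,  0.03, -0.14]))
[250.89864316 233.59105534]
```

View pics/w4.png

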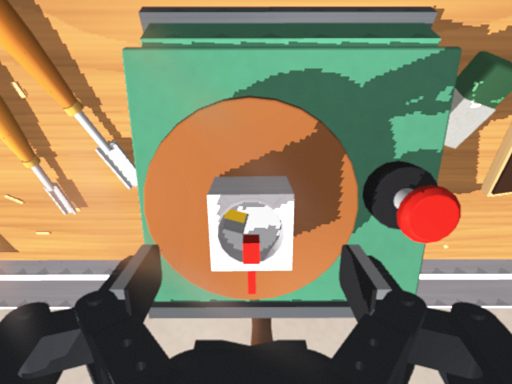

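>>> drive_tool:
  series:
    - [0, [0.02, 0, 0], [0, 0, 0]]
    - [0, [0.04, 0, 0], [0, 0, 0]]
    - [0, [0.05, 0, 0], [0, 0, 0]]
    - [0, [0.055, 0, 0], [0, 0, 0]]
    - [0, [0.055, 0, 0], [0, 0, 0]]

```text
clock: 6.02
tool_pos: [0.5536, 0.0136, 0.1268]
tcp_rot: [0.866, 0.001, 0.5, 0.001]
force: [0.0, -0.0, -0.5]
grip_width: 1.0
```

>>> drive_tool:
  series:
    - [200, [0, 0, 0], [0, 0, 0]]
    - [200, [0, 0, 0], [0, 0, 0]]
    - [200, [0, 0, 0], [0, 0, 0]]
    - [200, [0, 0, 0], [0, 0, 0]]
    - [200, [0, 0, 0], [0, 0, 0]]
    - [200, [0, 0, 0], [0, 0, 0]]
  squeeze: 35

```text
clock: 6.78
tool_pos: [0.5537, 0.0137, 0.1274]
tcp_rot: [0.866, 0.001, 0.499, 0.001]
force: [-6.4, -0.1, 6.5]
grip_width: 0.566
```

```bash
python3 - <<'E'
from bench import *
from h import *
s=read_state(); print({k:np.round(v,3) for k,v in s.items()})
hub=np.array([.5203,.0133,.184])
print(delta(s,hub-.067*N,Rtool(-90)))
d=get_image("wrist"); np.savez("/tmp/w5.npz",**d)
cv2.imwrite("pics/w5.png",cv2.cvtColor(d["img"],cv2.COLOR_RGB2BGR)); print(proj(d,hub))
E
```

```text
{'clock': np.float64(6.775), 'joint_pos': array([ 0.033, -0.092, -0.729,  0.409, -0.014,  0.03 ]), 'qd': array([ 0.   , -0.002, -0.   , -0.001, -0.   , -0.001]), 'joint_torque': array([-4.2300e-01, -3.8998e+01,  5.0375e+01, -8.0960e+00, -2.7300e-01,
       -7.0000e-03]), 'tool_pos': array([0.554, 0.014, 0.127]), 'tcp_rot': array([0.866, 0.001, 0.499, 0.001]), 'force': array([-6.386, -0.082,  6.541]), 'torque': array([0.069, 0.696, 0.082]), 'grip_width': np.float64(0.566)}
(array([ 1.3, -0.4, -0.6]), array([-0.05,  0.07, -0.16]))
[251.09878791 290.80769475]
```

View pics/w5.png

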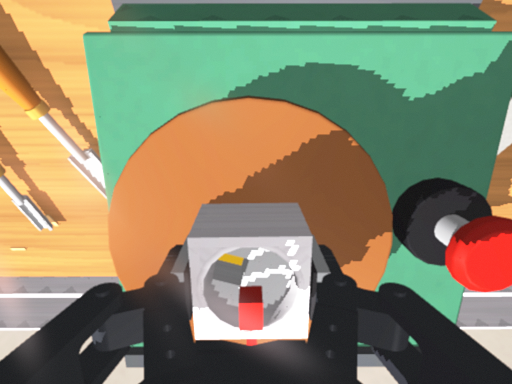

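>>> drive_tool:
  series:
    - [200, [0, 0, 0], [7, 0, 0]]
    - [200, [0, 0, 0], [14, 0, 0]]
    - [200, [0, 0, 0], [21, 0, 0]]
    - [200, [0, 0, 0], [28, 0, 0]]
    - [200, [0, 0, 0], [35, 0, 0]]
    - [200, [0, 0, 0], [42, 0, 0]]
    - [200, [0, 0, 0], [49, 0, 0]]
    - [200, [0, 0, 0], [56, 0, 0]]
    - [200, [0, 0, 0], [60, 0, 0]]
    - [200, [0, 0, 0], [60, 0, 0]]

```text
clock: 8.07
tool_pos: [0.5536, 0.0137, 0.1275]
tcp_rot: [0.75, 0.434, 0.433, -0.249]
force: [-2.7, 0.6, 2.0]
grip_width: 0.562
```

```bash
python3 - <<'E'
from bench import *
from h import *
s=read_state(); print({k:np.round(v,3) for k,v in s.items()})
hub=np.array([.5203,.0133,.184])
print(delta(s,hub-.067*N,Rtool(-30)))
d=get_image("wrist"); np.savez("/tmp/w6.npz",**d)
cv2.imwrite("pics/w6.png",cv2.cvtColor(d["img"],cv2.COLOR_RGB2BGR))
P=pts(d);print("key",[(v,u,(P[v,u]@N+.1828).round(3)) for v,u in [(325,205),(310,300)]])
E
```

```text
{'clock': np.float64(8.075), 'joint_pos': array([ 0.033, -0.092, -0.729,  0.409, -0.014,  1.076]), 'qd': array([-0.001,  0.   , -0.   ,  0.001,  0.001, -0.041]), 'joint_torque': array([ -0.551, -41.581,  51.253,  -7.827,  -0.293,   1.076]), 'tool_pos': array([0.554, 0.014, 0.128]), 'tcp_rot': array([ 0.75 ,  0.434,  0.433, -0.249]), 'force': array([-2.718,  0.611,  1.984]), 'torque': array([0.086, 0.666, 0.071]), 'grip_width': np.float64(0.562)}
(array([ 1.4, -0.8,  0.1]), array([-0.02, -0.11, -0.15]))
key [(325, 205, np.float64(0.081)), (310, 300, np.float64(0.082))]
```

View pics/w6.png

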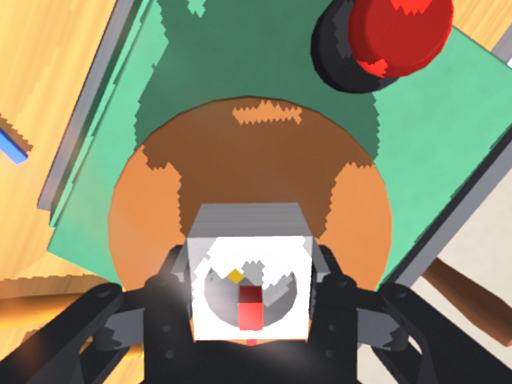

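>>> drive_tool:
  series:
    - [200, [0.001, 0, 0], [7, 0, 0]]
    - [200, [0.001, 0, 0], [14, 0, 0]]
    - [200, [0.001, 0, 0], [21, 0, 0]]
    - [200, [0.001, 0, 0], [27, 0, 0]]
    - [200, [0.001, 0, 0], [33, 0, 0]]
    - [200, [0.001, 0, 0], [38, 0, 0]]
    - [200, [0.001, 0, 0], [38, 0, 0]]

```text
clock: 9.0
tool_pos: [0.5541, 0.0136, 0.1267]
tcp_rot: [0.569, 0.654, 0.329, -0.376]
force: [0.9, -0.3, -1.1]
grip_width: 0.562
```

```bash
python3 - <<'E'
from bench import *
from h import *
s=read_state(); print({k:np.round(v,3) for k,v in s.items()})
hub=np.array([.5203,.0133,.184])
print(delta(s,hub-.067*N,Rtool(17)))
d=get_image("wrist"); np.savez("/tmp/w7.npz",**d)
cv2.imwrite("pics/w7.png",cv2.resize(cv2.cvtColor(d["img"],cv2.COLOR_RGB2BGR)[200:350,180:330],None,fx=4,fy=4))
E
```

```text
{'clock': np.float64(9.0), 'joint_pos': array([ 0.033, -0.09 , -0.729,  0.407, -0.014,  1.737]), 'qd': array([-0.002,  0.003,  0.001, -0.002,  0.001, -0.045]), 'joint_torque': array([ 1.7800e-01, -4.3528e+01,  5.1385e+01, -7.2820e+00,  1.7000e-02,
        1.2600e+00]), 'tool_pos': array([0.554, 0.014, 0.127]), 'tcp_rot': array([ 0.569,  0.654,  0.329, -0.376]), 'force': array([ 0.894, -0.263, -1.115]), 'torque': array([-0.012,  0.492, -0.04 ]), 'grip_width': np.float64(0.562)}
(array([ 0.4, -0.6,  0.4]), array([ 9.15, -0.17, -0.04]))
```

View pics/w7.png

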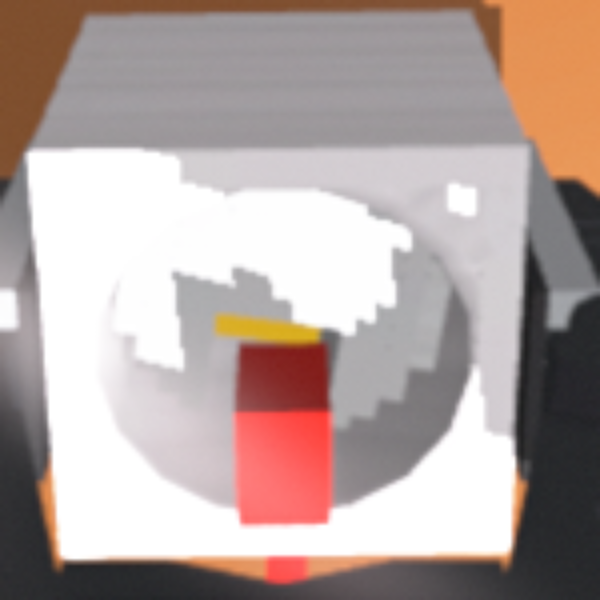

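>>> drive_tool:
  series:
    - [200, [0.001, 0, 0], [5, 0, 0]]
    - [200, [0.0015, 0, 0], [9, 0, 0]]
    - [200, [0.002, 0, 0], [9, 0, 0]]
    - [200, [0.002, 0, 0], [9, 0, 0]]

```text
clock: 9.55
tool_pos: [0.5551, 0.0137, 0.1248]
tcp_rot: [0.517, 0.695, 0.299, -0.4]
force: [2.6, 1.1, -1.9]
grip_width: 0.562
```

```bash
cat > st.py <<'E'
from bench import *
from h import *
s=read_state(); print(s["clock"],"F",s["force"].round(2),"Fn",(s["force"]@N).round(2),"tau",s["torque"].round(2),"g",s["grip_width"].round(3),"q6",s["joint_pos"][5].round(3))
hub=np.array([.5203,.0133,.184]);p=s["tool_pos"]-(hub-.067*N)
Rm=R.from_quat(s["tcp_rot"],scalar_first=True).as_matrix()
y=Rm[:,2]; print("h off mm",(p@N*1e3).round(2),"U,Y",(p@U*1e3).round(2),(p[1]*1e3).round(2),"psi",np.degrees(np.arctan2(-(y@U),-y[1])).round(2))
E
python3 st.py
```

```text
Traceback (most recent call last):
  File "st.py", line 3, in <module>
    s=read_state(); print(s["clock"],"F",s["force"].round(2),"Fn",(s["force"]@N).round(2),"tau",s["torque"].round(2),"g",s["grip_width"].round(3),"q6",s["joint_pos"][5].round(3))
                                                                                                                         ^^^^^^^^^^^^^^^^^^^^^
AttributeError: 'float' object has no attribute 'round'
```

```bash
sed -i 's/s\["grip_width"\].round(3)/round(s["grip_width"],3)/' st.py; python3 st.py; python3 - <<'E'
from bench import *
from h import *
d=get_image("wrist"); np.savez("/tmp/w8.npz",**d)
P=pts(d);print("hub top h",[(P[v,u]@N+.1828).round(4) for v,u in [(330,210),(335,295),(260,200)]])
cv2.imwrite("pics/w8.png",cv2.resize(cv2.cvtColor(d["img"],cv2.COLOR_RGB2BGR)[200:350,180:330],None,fx=4,fy=4))
E
```

```text
9.55 F [ 2.61  1.14 -1.93] Fn -2.98 tau [0.17 0.38 0.07] g 0.562 q6 1.89
h off mm -1.66 U,Y 0.59 0.35 psi 16.62
hub top h [np.float64(0.078), np.float64(0.0776), np.float64(0.079)]
```

View pics/w8.png

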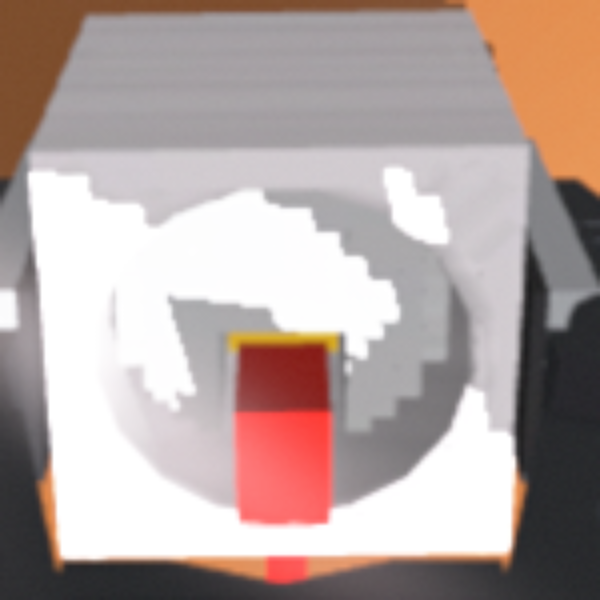

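>>> drive_tool:
  series:
    - [200, [0.003, 0, 0], [0, 0, 0]]
    - [200, [0.006, 0, 0], [0, 0, 0]]
    - [200, [0.008, 0, 0], [0, 0, 0]]
    - [200, [0.0095, 0, 0], [0, 0, 0]]
    - [200, [0.0105, 0, 0], [0, 0, 0]]
    - [200, [0.0105, 0, 0], [0, 0, 0]]

```text
clock: 10.35
tool_pos: [0.5601, 0.0141, 0.1166]
tcp_rot: [0.517, 0.695, 0.3, -0.399]
force: [-26.1, 4.2, 26.4]
grip_width: 0.562
```

```bash
python3 st.py; python3 - <<'E'
from bench import *
from h import *
d=get_image("wrist"); np.savez("/tmp/w9.npz",**d)
P=pts(d);print("hub top h",[(P[v,u]@N+.1828).round(4) for v,u in [(330,210),(335,295),(260,200)]])
E
```

```text
10.35 F [-26.07   4.17  26.38] Fn 35.88 tau [0.5  2.2  0.36] g 0.562 q6 1.89
h off mm -11.32 U,Y 0.75 0.79 psi 16.63
hub top h [np.float64(0.0696), np.float64(0.0698), np.float64(0.069)]
```

>>> drive_tool:
  series:
    - [0, [0, 0, 0], [0, 0, 0]]
    - [0, [0, 0, 0], [0, 0, 0]]
    - [0, [0, 0, 0], [0, 0, 0]]
    - [0, [0, 0, 0], [0, 0, 0]]
    - [0, [-0.02, 0, 0], [0, 0, 0]]
    - [0, [-0.05, 0, 0], [0, 0, 0]]
    - [0, [-0.09, 0, 0], [0, 0, 0]]
    - [0, [-0.1, 0, 0], [0, 0, 0]]
    - [0, [-0.1, 0, 0], [0, 0, 0]]

```text
clock: 11.52
tool_pos: [0.5103, 0.0137, 0.2034]
tcp_rot: [0.517, 0.696, 0.299, -0.399]
force: [-0.2, 0.1, -0.1]
grip_width: 0.999
```

```bash
python3 st.py; python3 - <<'E'
from bench import *
from h import *
d=get_image("wrist"); np.savez("/tmp/w10.npz",**d)
cv2.imwrite("pics/w10.png",cv2.cvtColor(d["img"],cv2.COLOR_RGB2BGR))
P=pts(d);hsv=cv2.cvtColor(d["img"],cv2.COLOR_RGB2HSV);H,S,V=[hsv[...,i].astype(int) for i in range(3)];h=P@N
g=(H>55)&(H<90)&(S>80)&(h>-.2);g[:60]=0; D=fitplane(P[g]);print("deck",D)
wh=(S<30)&(V>200)&(h>-.13)&(h<-.09);print("hub",fitplane(P[wh]),wh.sum(), np.median(P[wh],0)@N)
br=(H<14)&(S>120)&(V>60)&(h>-.165)&(h<-.135);print("disc",fitplane(P[br]),br.sum(),np.median(P[br]@N))
red=((H<5)|(H>174))&(S>190)
nl,l,st,ce=cv2.connectedComponentsWithStats(red.astype(np.uint8))
for i in range(1,nl):
    if st[i][4]>20: print(st[i],ce[i].round(1),np.median(P[l==i],0).round(4))
E
```

```text
11.525 F [-0.18  0.09 -0.06] Fn 0.04 tau [-0.03  0.51 -0.03] g 0.999 q6 1.893
h off mm 88.8 U,Y 0.99 0.44 psi 16.63
deck (array([-0.49929041, -0.00116711,  0.86643391]), np.float64(-0.18281250615247838), 19746, np.float64(0.00049727670887466))
hub (array([-0.50098035, -0.00274212,  0.86545431]), np.float64(-0.11386281083098368), 3169, np.float64(0.0004785756053871648)) 3649 -0.11323799487038369
disc (array([-0.49929137, -0.00117547,  0.86643335]), np.float64(-0.15080171224979788), 14847, np.float64(0.0004845671452598871)) 17457 -0.15122224377865223
[ 169    2   60   65 2823] [199.9  32.4] [0.5336 0.1317 0.1655]
[244 211  13  20 231] [249.5 220.8] [0.5238 0.0023 0.1712]
[247 238   7  25 158] [250.3 249.6] [ 0.532  -0.039   0.1334]
```

View pics/w10.png

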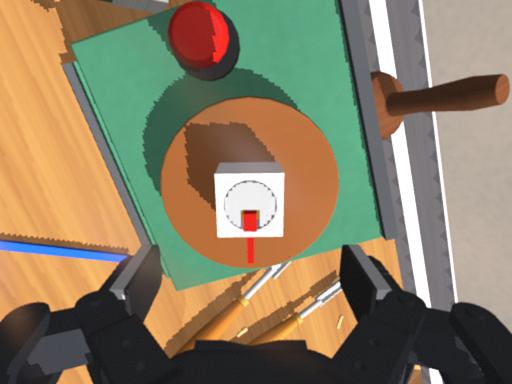

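```bash
python3 - <<'E'
from bench import *
from h import *
s=read_state()
t=U*.5428+np.array([0,.1313,0])+N*(-.1828+.06)
print(t,delta(s,t,Rtool(16.63)))
E
```

```text
[0.53147859 0.1313     0.16505208] (array([  43.5,  -33.8, -112.5]), array([ 0.  , -0.22, -0.02]))
```

>>> drive_tool:
  series:
    - [255, [0, -0.015, -0.05], [0, 0, 0]]
    - [255, [0.02, -0.03, -0.1], [0, 0, 0]]
    - [255, [0.04, -0.034, -0.1125], [0, 0, 0]]
    - [255, [0.0435, -0.034, -0.1125], [0, 0, 0]]
    - [255, [0.0435, -0.034, -0.1125], [0, 0, 0]]
    - [255, [0.0435, -0.034, -0.1125], [0, 0, 0]]
    - [255, [0.0435, -0.034, -0.1125], [0, 0, 0]]

```text
clock: 12.45
tool_pos: [0.5315, 0.1308, 0.1656]
tcp_rot: [0.517, 0.696, 0.299, -0.399]
force: [-0.3, 0.4, -0.1]
grip_width: -0.002
```

```bash
python3 st.py; python3 - <<'E'
from bench import *
from h import *
d=get_image("wrist"); np.savez("/tmp/w11.npz",**d);s=read_state()
cv2.imwrite("pics/w11.png",cv2.cvtColor(d["img"],cv2.COLOR_RGB2BGR))
P=pts(d);Rm=R.from_quat(s["tcp_rot"],scalar_first=True).as_matrix()
Q=(P-s["tool_pos"])@Rm*1e3
for u in (240,246,251,256,262): print(u,[(v,Q[v,u].round(0).tolist()) for v in range(205,260,4)])
d=get_image("side"); cv2.imwrite("pics/s11.png",cv2.resize(cv2.cvtColor(d["img"],cv2.COLOR_RGB2BGR)[120:270,190:340],None,fx=3.8,fy=3.8,interpolation=cv2.INTER_CUBIC))
E
```

```text
12.45 F [-0.25  0.42 -0.11] Fn 0.03 tau [0.01 0.44 0.01] g -0.002 q6 2.165
h off mm 45.47 U,Y 0.52 117.51 psi 16.69
240 [(205, [1.0, -6.0, -12.0]), (209, [1.0, -6.0, -9.0]), (213, [1.0, -6.0, -7.0]), (217, [1.0, -7.0, -4.0]), (221, [1.0, -7.0, -1.0]), (225, [1.0, -7.0, 1.0]), (229, [-0.0, -7.0, 4.0]), (233, [-35.0, -5.0, -10.0]), (237, [-40.0, -5.0, -10.0]), (241, [-43.0, -5.0, -10.0]), (245, [-47.0, -5.0, -10.0]), (249, [-51.0, -5.0, -10.0]), (253, [-172.0, -0.0, -75.0]), (257, [-59.0, -5.0, -11.0])]
246 [(205, [1.0, -3.0, -12.0]), (209, [0.0, -3.0, -9.0]), (213, [1.0, -3.0, -7.0]), (217, [1.0, -3.0, -4.0]), (221, [-0.0, -3.0, -2.0]), (225, [1.0, -3.0, 1.0]), (229, [1.0, -3.0, 4.0]), (233, [-36.0, -2.0, -11.0]), (237, [-40.0, -2.0, -11.0]), (241, [-45.0, -2.0, -11.0]), (245, [-48.0, -2.0, -11.0]), (249, [-50.0, -2.0, -9.0]), (253, [-55.0, -2.0, -10.0]), (257, [-59.0, -2.0, -11.0])]
251 [(205, [1.0, 0.0, -12.0]), (209, [1.0, 0.0, -9.0]), (213, [1.0, 0.0, -7.0]), (217, [-0.0, 0.0, -4.0]), (221, [0.0, 0.0, -2.0]), (225, [1.0, 0.0, 1.0]), (229, [-0.0, 0.0, 3.0]), (233, [-34.0, 0.0, -10.
[... 223 characters left out ...]
.0]), (213, [0.0, 3.0, -7.0]), (217, [1.0, 3.0, -4.0]), (221, [1.0, 3.0, -1.0]), (225, [1.0, 3.0, 1.0]), (229, [1.0, 3.0, 4.0]), (233, [-35.0, 3.0, -10.0]), (237, [-39.0, 2.0, -10.0]), (241, [-44.0, 2.0, -11.0]), (245, [-48.0, 2.0, -10.0]), (249, [-51.0, 2.0, -10.0]), (253, [-55.0, 2.0, -10.0]), (257, [-59.0, 2.0, -10.0])]
262 [(205, [2.0, 7.0, -11.0]), (209, [0.0, 7.0, -9.0]), (213, [1.0, 7.0, -7.0]), (217, [1.0, 7.0, -4.0]), (221, [0.0, 7.0, -2.0]), (225, [1.0, 7.0, 1.0]), (229, [-1.0, 7.0, 3.0]), (233, [-36.0, 5.0, -11.0]), (237, [-40.0, 5.0, -11.0]), (241, [-44.0, 5.0, -10.0]), (245, [-48.0, 5.0, -10.0]), (249, [-52.0, 5.0, -11.0]), (253, [-56.0, 5.0, -11.0]), (257, [-59.0, 5.0, -11.0])]
```

View pics/w11.png

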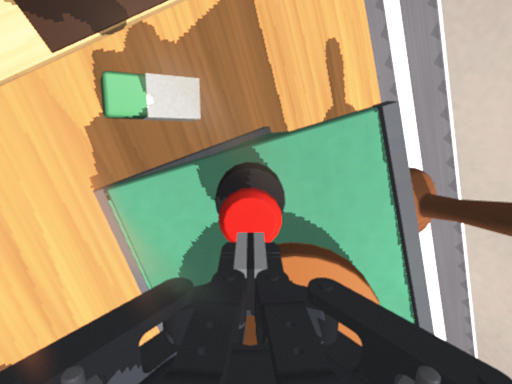

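View pics/s11.png

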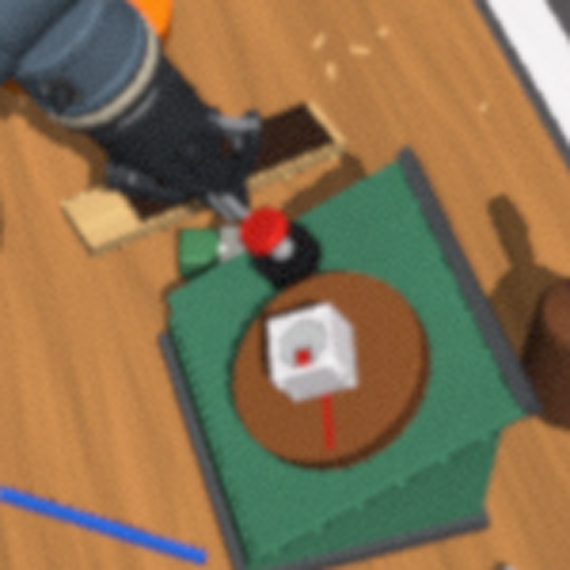

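>>> drive_tool:
  series:
    - [255, [0.025, 0, 0], [0, 0, 0]]
    - [255, [0.034, 0, 0], [0, 0, 0]]
    - [255, [0.04, 0, 0], [0, 0, 0]]
    - [255, [0.045, 0, 0], [0, 0, 0]]
    - [255, [0.049, 0, 0], [0, 0, 0]]
    - [255, [0.051, 0, 0], [0, 0, 0]]
    - [255, [0.051, 0, 0], [0, 0, 0]]

```text
clock: 13.42
tool_pos: [0.5564, 0.131, 0.1232]
tcp_rot: [0.517, 0.696, 0.299, -0.399]
force: [-49.4, -7.4, 51.1]
grip_width: 0.005
```

```bash
python3 st.py
```

```text
13.425 F [-49.38  -7.42  51.08] Fn 68.93 tau [-1.4   4.11 -0.84] g 0.005 q6 2.147
h off mm -3.72 U,Y 0.8 117.74 psi 16.66
```

```bash
python3 - <<'E'
from bench import *
from h import *
d=get_image("wrist"); np.savez("/tmp/w12.npz",**d);s=read_state()
cv2.imwrite("pics/w12.png",cv2.cvtColor(d["img"],cv2.COLOR_RGB2BGR))
P=pts(d);hsv=cv2.cvtColor(d["img"],cv2.COLOR_RGB2HSV);H,S,V=[hsv[...,i].astype(int) for i in range(3)];h=P@N+.1828
red=((H<5)|(H>174))&(S>150);red[260:]=0
print("head h pctl",np.percentile(h[red],[5,50,90,97]).round(4),red.sum(), s["force"]@N)
d1=load("/tmp/w11.npz");P=pts(d1);hsv=cv2.cvtColor(d1["img"],cv2.COLOR_RGB2HSV);H,S=hsv[...,0].astype(int),hsv[...,1];h=P@N+.1828
red=((H<5)|(H>174))&(S>150);red[260:]=0;print("before",np.percentile(h[red],[5,50,90,97]).round(4))
E
```

```text
head h pctl [0.034  0.0401 0.0416 0.0436] 2219 67.38235462092044
before [0.055  0.0593 0.0603 0.0608]
```

View pics/w12.png

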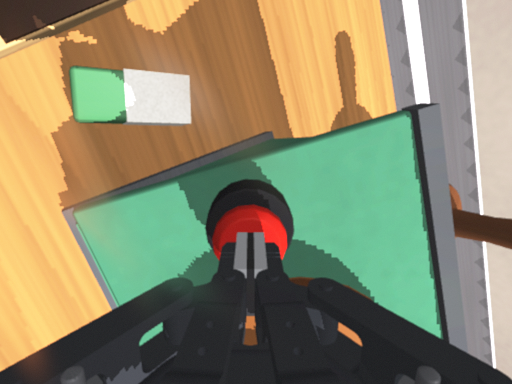

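>>> drive_tool:
  series:
    - [255, [-0.005, 0, 0], [0, 0, 0]]
    - [255, [-0.015, 0, 0], [0, 0, 0]]
    - [255, [-0.035, 0, 0], [0, 0, 0]]
    - [255, [-0.07, 0, 0], [0, 0, 0]]
    - [255, [-0.12, 0, 0], [0, 0, 0]]
    - [255, [-0.14, 0, 0], [0, 0, 0]]
    - [255, [-0.14, 0, 0], [0, 0, 0]]
    - [255, [-0.14, 0, 0], [0, 0, 0]]

```text
clock: 14.48
tool_pos: [0.4859, 0.1305, 0.2434]
tcp_rot: [0.517, 0.696, 0.299, -0.399]
force: [-0.5, -0.0, -0.2]
grip_width: -0.001
```

```bash
python3 st.py; python3 - <<'E'
from bench import *
from h import *
for n in ("wrist","side","top"):
    d=get_image(n); np.savez(f"/tmp/{n}f.npz",**d)
    cv2.imwrite(f"pics/{n}f.png",cv2.cvtColor(d["img"],cv2.COLOR_RGB2BGR))
    if n=="top": continue
    P=pts(d);hsv=cv2.cvtColor(d["img"],cv2.COLOR_RGB2HSV);H,S,V=[hsv[...,i].astype(int) for i in range(3)];h=P@N+.1828
    red=((H<5)|(H>174))&(S>190)&(np.linalg.norm(P[...,:2]-[.532,.131],axis=-1)<.04)
    print(n,"plunger h",np.percentile(h[red],[5,50,90]).round(4))
    br=(H<14)&(S>120)&(V>60)&(np.linalg.norm(P-[.54,.013,.142],axis=-1)<.07);print("disc h",np.percentile(h[br],[5,50,95]).round(4),br.sum())
E
```

```text
14.475 F [-0.54 -0.04 -0.18] Fn 0.11 tau [-0.02  0.48 -0.09] g -0.001 q6 2.205
h off mm 135.62 U,Y -0.06 117.22 psi 16.65
wrist plunger h [0.0565 0.0593 0.0603]
disc h [0.0304 0.0315 0.0326] 3227
side plunger h [0.0534 0.0586 0.0614]
disc h [0.028  0.0312 0.0347] 1060
```

View pics/wristf.png

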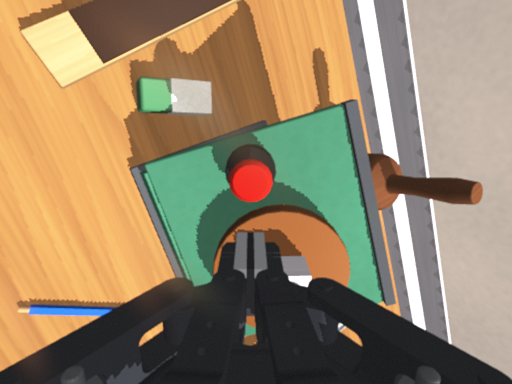

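View pics/sidef.png

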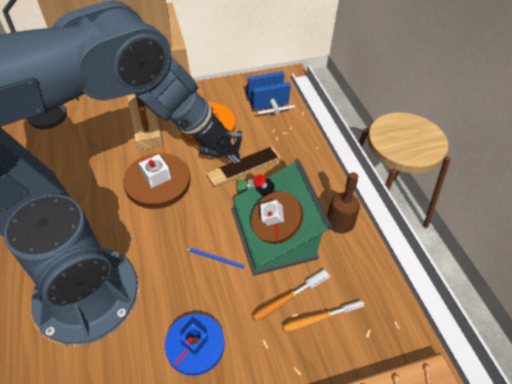

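View pics/topf.png

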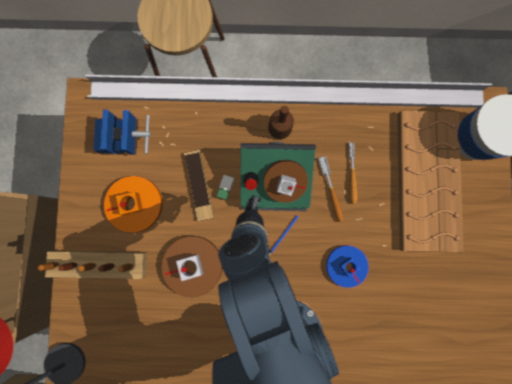

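Every check agrees. The wheel is home, the plunger is back up at 59 mm, the bystanders look unmoved in both the side and top views, and the arm is clear.

```bash
python3 -c "
from bench import *
print(finish_job(), read_state()['clock'])"
```

```text
the job is handed in; nothing more can be done
the job is handed in; nothing more can be done
```

The wheel is seated on the spindle with its tab in the keyway, and the plunger has been pressed to its stop and has sprung back up. I handed the job in at about 14.6 s of the 58 s allowed.

- **Wheel:** I gripped the square hub and turned the wheel about 107° clockwise in one grasp. The tab then went in, and I pushed the wheel down onto its seat with about 36 N. After I let go, the disc face stood 32 mm above the deck and parallel to it, which is what the text gives for home. The hub top read 69.3 mm against the 70 mm expected.
- **Plunger:** I pressed it with closed fingertips, and the head went from 59.3 mm to about 40–41 mm above the deck, roughly its 18 mm of travel. The tool was pushing with about 69 N at that point. The spring alone gives only about 7.5 N, so the plunger was on its stop. After release it read 59.3 mm again.
- **Bystanders:** the mallet, gouges, strop, compound bar and pencil look unmoved when I compare the before and after pictures by eye. I did not measure their positions. The arm is clear and reads almost no force.

**One disagreement:** the fingertips are about 33 mm (shut) to 45 mm (open) behind the reported TCP, not at it as the text says. Because of this my first grasp closed on top of the hub, with about 16 N and no visible movement of the wheel. I measured the offset from the wrist picture and corrected for it before the real grasp.

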